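# Sort part-used glue cartridges by weight

### The arm

A 6-joint arm with a two-finger parallel gripper is mounted at the origin on the work surface. World frame = base frame: x ahead of the robot, y to its left, z up, the work surface at z = 0. Lengths are in m, angles in rad, forces in N, time in s.
With the tool pointing down it reaches from about 0.35 to 0.975 m from the base axis. Payload 4.9 kg.
Tool frame: the origin (TCP) lies midway between the tips of the shut fingers; the grasp point (between the pads) lies ctrl.tcp_to_grasp behind it (ctrl.tcp_to_grasp is the distance from the TCP to the grasp point, in m); z points along the fingers, y is the direction in which the jaws open and shut (so a half turn about z gives the same grasp; the last joint's range is limited). The gripper opens to 85 mm and grips with 20 to 120 N. Pads are 22 mm wide; open, the fingers measure 114 mm over their backs; the gripper's body (76 mm by 85 mm) begins 54 mm behind the grasp point. The pads swing forward as they close: fully open they stand 13 mm farther back than shut.
Start: joints at [1.152, 0.053, 1.613, -0, 1.476, -0.119], TCP at [0.185, 0.597, 0.231] pointing down, gripper open.
Joint ranges: [-3.01, 3.01], [-1.01, 2.22], [0.06, 2.58], [-1.02, 4.17], [0.09, 2.62], [-3.14, 3.14]. Speed limits (rad/s): [2.57, 2.57, 3.14, 3.14, 3.14, 3.14].

### API

Orientations are given as a rotation vector (axis times angle).
In Python, from station import ctrl, get_image, calibration, finish_job, models gives the robot as it stands.
- The arm moves only by the shell command python3 -m creep 'ROWS' [FORCE]. ROWS is JSON, a list of rows, each a list of 7 numbers: the opening, from 0 (shut) to 1 (fully open), then the shift along the tool's x, y, z in m, then the turn, a rotation vector about the tool's x, y, z in degrees. A call has 1 to 20 rows; each row shifts and turns the commanded pose from where the row before left it, along the tool's axes as they then stand; what a row does not reach is not made up. A row lasts 1/10 s, in which the tool goes at most 50 mm and 8.59 degrees, less where a joint would pass 70% of its speed; a pose out of reach is approached as far as the arm can. A call with a gripper value outside its range is refused whole. The fingers move at their own pace and stop on an object; FORCE is the grip in N (left out, the last holds). Time passes only in rows, so rows that do not move let the fingers close. It gives the time, the measured TCP pose, the force and the opening at its end, in the units of the state.
- ctrl.get_obs(): the state, without advancing time (a new reading comes with each control period).
- get_image(name): name is "scene" or "top"; returns the picture (384x512x3 uint8, red, green, blue); there is no depth.
- calibration(name): a dict with "mtx" (3x3 intrinsics, pixels), "R" (3x3) and "t" (3): a world point X has camera coordinates R X + t. Camera axes: x right, y down, z forward; pixel columns grow to the right and rows downward; lengths in m; the calibration is good to about 2 mm. A picture is of the moment at which its call begins. calibration takes no time and is no camera call.
- finish_job(): hands the job in, once; it reports no verdict.
Trained networks look in the newest picture that a camera, given by its name, has taken for a name from the list of things; names that differ only in an ending like _2 or _b are one class to them, and where a whole thing is asked for, a point or a joint stands for the part that bears it (a point fixed in the world has none). Each returns a list of dicts, best first, with "conf" (0 to 1); they miss things now and then, are a little off and sometimes report something else, mostly with a low value. They report only what shows in the picture. A call takes as long as a camera call.
- models.search_frame(camera, name): "extent" ([left, top, right, bottom] in pixels, round what is visible of it).
The state is a dict: "t": time; "q": joint angles; "dq": joint speeds; "effort": joint torques, N m; "tool_pos": TCP position; "tool_rot": TCP orientation; "contact_force": force on the tool from outside, world axes, zero at the start; "wrist_torque": the same for the moment, N m; "opening": finger opening in m.
Only numpy, scipy, OpenCV 4.12 (cv2) and the standard library are available. Lean on these libraries where they do the work, as an engineer would, in place of code of your own. Each camera call takes 0.05 s, during which the arm holds its last target. There are 200 camera calls.

### The job

Two sealed glue cartridges of unknown fill stand on the bench: deal with one completely before touching the other, lifting it just clear of the bench (no more than 3 cm), holding it still there for a second to feel its weight. Cartridges over 350 g go into a free round bore of the keep block, lighter ones into a free square cell of the return crate (within 50 g of the mark either is right). Lower each one upright until you feel it land on the rest inside, pressing with less than 25 N and never letting it drop, let go, and leave everything else on the bench where it is.

Things in the scene. Friction and masses are not known exactly. Their poses are not given: they have to be found in the camera images.
- cartridge_1: Sealed aluminium glue cartridge standing on the bench: body 58 mm wide, 90 mm tall, 4 mm bevel at the foot, shoulder up to 98 mm, then a round neck 36 mm wide from 98 to 140 mm above the foot (grip there). The two look alike; each weighs anything from 100 to 600 g, independently: none, one or both may be over 350 g. Origin: centre of the underside, at height 0 at the start; z up its axis.
- cartridge_2: Sealed aluminium glue cartridge standing on the bench: body 58 mm wide, 90 mm tall, 4 mm bevel at the foot, shoulder up to 98 mm, then a round neck 36 mm wide from 98 to 140 mm above the foot (grip there). The two look alike; each weighs anything from 100 to 600 g, independently: none, one or both may be over 350 g. Origin: centre of the underside, at height 0 at the start; z up its axis.
- keep_block: Keep block: solid wooden block fixed to the bench, 175 x 94 mm and 75 mm high, with two ROUND bores (keep_1 and keep_2) 82 mm apart along its x axis. Origin: centre of its underside, on the bench; z up.
- return_crate: Return crate: open plywood box fixed to the bench, 172 (x) x 92 mm and 75 mm high, corner battens outside (108 mm wide over them), 8 mm walls, a cross wall making two SQUARE cells (return_1, return_2), 82 mm apart along its x axis. Origin: centre of its underside, on the bench; z up. Block and crate may change sides.
- keep_1 (a point): Centre of the mouth of one round bore of the keep block, level with the block's top, 75 mm above the bench; bore 62 mm in diameter; the axes are the block's. In it is a flat felt-faced rest 40 mm square, set by hand, different in every bore: its top lies 25 to 60 mm below the mouth, unmeasured, so feel for it.
- keep_2 (a point): Centre of the mouth of one round bore of the keep block, level with the block's top, 75 mm above the bench; bore 62 mm in diameter; the axes are the block's. In it is a flat felt-faced rest 40 mm square, set by hand, different in every bore: its top lies 25 to 60 mm below the mouth, unmeasured, so feel for it.
- return_1 (a point): Centre of the mouth of one square cell of the return crate, level with its rim, 75 mm above the bench; cell 74 mm (x) by 76 mm (y) inside; the axes are the crate's. In it is a flat felt-faced rest 40 mm square, set by hand, different in every cell: its top lies 25 to 60 mm below the mouth, unmeasured, so feel for it.
- return_2 (a point): Centre of the mouth of one square cell of the return crate, level with its rim, 75 mm above the bench; cell 74 mm (x) by 76 mm (y) inside; the axes are the crate's. In it is a flat felt-faced rest 40 mm square, set by hand, different in every cell: its top lies 25 to 60 mm below the mouth, unmeasured, so feel for it.
- tape_roll: Bystander: roll of tape lying flat, 100 mm across, 24 mm high.
- screwdriver: Bystander: screwdriver lying on the bench along its x axis, handle towards the robot.
- sanding_block: Bystander: cork sanding block 100 x 60 x 35 mm.
- pencil: Bystander: flat carpenter's pencil, 90 mm along its y axis, 12 mm wide, 8 mm high, between the cartridges.
- block_plane: Bystander: small hand plane 140 x 46 mm, about 52 mm high.
- glue_bottle: Bystander: upright glue bottle, 54 mm in diameter, 140 mm high.
- offcut: Bystander: wood offcut 140 x 45 x 22 mm.

How it is judged:
By the outcome, as a careful person would: the job done as asked, in the order asked, and still so for the second after the job is handed in, with the robot touching nothing.
It also fails if it takes over 72 s, if anything falls off the work surface, if the arm or the gripper's body presses on something with over 40 N, if the wrist force passes 120 N, or if a joint passes its speed limit or range.

## Working session

There is one attempt and no reset: what is moved stays moved. The work goes in short steps, Python scripts to look and compute and a shell command to move; the robot and the scene stay as the last step left them, time stands still between calls to the robot, and variables do not carry over. Pictures are saved under pics/ and viewed, about 8 in all and at most 12, crops included, and the job is handed in when it is done.

```bash
mkdir -p pics; ls; python3 - <<'E'
from station import ctrl,get_image,calibration,models
import cv2,numpy as np
o=ctrl.get_obs();print({k:np.round(v,3).tolist() for k,v in o.items()},ctrl.tcp_to_grasp)
for c in("top","scene"):
    im=get_image(c);cv2.imwrite(f"pics/{c}0.png",cv2.resize(im[:,:,::-1],(800,600),interpolation=cv2.INTER_CUBIC))
    K=calibration(c);print(c,np.round(K["mtx"],1).tolist(),np.round(-K["R"].T@K["t"],3),np.round(K["R"],3).tolist())
    for n in("cartridge_1","keep_block","return_crate","keep_1","return_1"):
        for d in models.search_frame(c,n):
            if d["conf"]>.3:print(n,round(d["conf"],2),np.round(d["extent"],1))
E
```

```text
pics
{'t': 0.0, 'q': [1.152, 0.053, 1.614, -0.0, 1.476, -0.119], 'dq': [0.001, -0.0, -0.002, 0.001, 0.0, -0.0], 'effort': [0.001, -39.37, -37.017, -0.0, 0.007, -0.0], 'tool_pos': [0.184, 0.597, 0.23], 'tool_rot': [-0.469, -3.106, 0.003], 'contact_force': [-0.76, 0.437, 0.035], 'wrist_torque': [0.017, 0.056, 0.002], 'opening': 0.085} 0.0187
top [[369.3, 0.0, 250.2], [0.0, 369.3, 190.4], [0.0, 0.0, 1.0]] [ 0.471 -0.035  1.056] [[0.025, -1.0, -0.016], [-0.992, -0.023, -0.125], [0.124, 0.019, -0.992]]
cartridge_1 0.69 [239.  158.3 258.9 180. ]
cartridge_1 0.55 [244.9 229.3 268.2 248.4]
keep_block 0.81 [146.3 160.9 188.5 228.8]
return_crate 0.62 [319.1 171.3 369.  240.3]
keep_1 0.97 [143.8 162.4 186.8 228.4]
return_1 0.84 [321.3 170.9 372.2 239.1]
scene [[371.7, 0.0, 257.8], [0.0, 371.7, 194.7], [0.0, 0.0, 1.0]] [1.09  0.456 0.736] [[-0.685, 0.728, 0.001], [0.498, 0.469, -0.729], [-0.531, -0.499, -0.684]]
cartridge_1 0.75 [269.5 149.9 293.2 199.8]
cartridge_1 0.66 [227.2 194.7 257.  241.6]
cartridge_1 0.59 [257.  171.1 270.4 185. ]
keep_block 0.82 [297.3 216.5 372.2 302.1]
keep_block 0.47 [166.  217.1 213.3 259.9]
return_crate 0.6 [167.5 135.6 238.9 196.2]
keep_1 0.79 [294.1 217.5 372.8 302.9]
keep_1 0.67 [166.9 135.4 236.6 195.6]
keep_1 0.59 [256.  205.3 282.3 225.3]
return_1 0.72 [164.1 136.5 236.5 193.7]
```

View pics/top0.png

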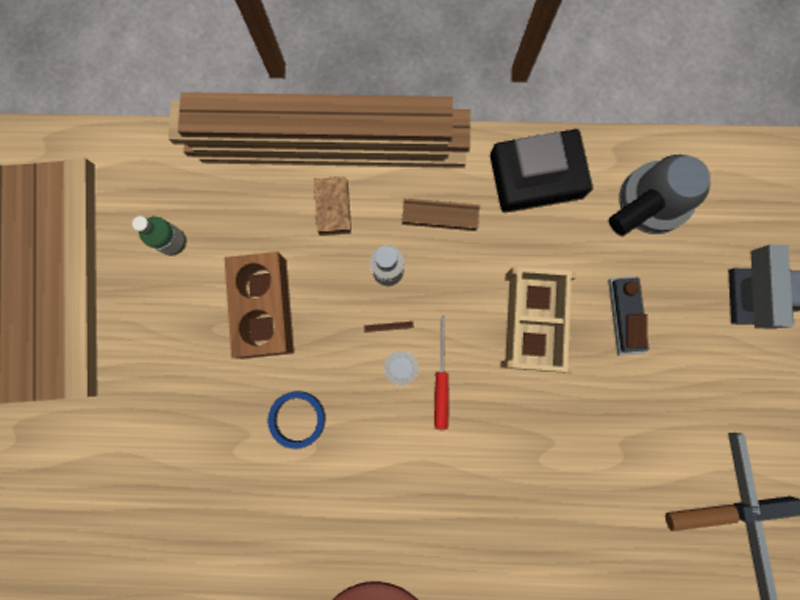

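View pics/scene0.png

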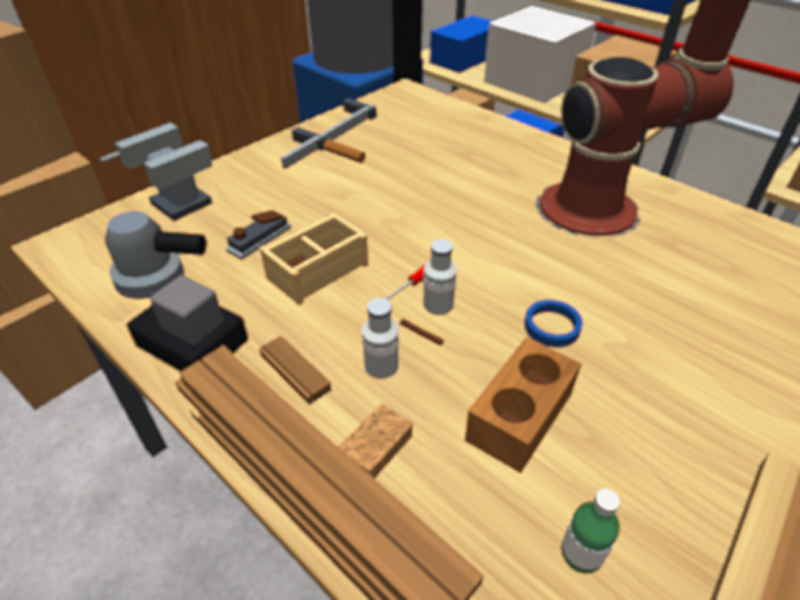

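The two cartridges stand at about (242,168) and (256,235) in the raw top picture. The keep block is on the left (+y) with two empty bores, and the crate is on the right with two empty cells. Next I'll enlarge these to measure them.

```bash
cat > crop.py <<'E'
import cv2,numpy as np
from station import get_image
def crops(name,specs,s):
    # specs: (cam,x0,y0,w,h); grid labels every 10 px
    ims={c:get_image(c)[:,:,::-1] for c in {q[0] for q in specs}}
    out=[]
    for c,x0,y0,w,h in specs:
        a=cv2.resize(np.ascontiguousarray(ims[c][y0:y0+h,x0:x0+w]),None,fx=s,fy=s,interpolation=cv2.INTER_CUBIC)
        for x in range(-(-x0//10)*10,x0+w,10):
            cv2.line(a,(int((x-x0+.5)*s),0),(int((x-x0+.5)*s),5),(0,0,255),1);cv2.putText(a,str(x),(int((x-x0+.5)*s)-8,14),0,.33,(0,0,255),1)
        for y in range(-(-y0//10)*10,y0+h,10):
            cv2.line(a,(0,int((y-y0+.5)*s)),(5,int((y-y0+.5)*s)),(0,0,255),1);cv2.putText(a,str(y),(6,int((y-y0+.5)*s)+4),0,.33,(0,0,255),1)
        out.append(a)
    return out
E
python3 - <<'E'
from crop import *
a=crops("a",[("top",140,155,50,80),("top",317,165,55,80),("top",232,150,40,100-20)],5.5)
b=crops("b",[("scene",290,210,90,95)],3.2)+crops("b",[("scene",160,130,85,70)],3.2)+crops("b",[("scene",222,145,75,100)],3.2)
r1=np.hstack(a);cv2.imwrite("pics/ct.png",r1)
h=max(i.shape[0] for i in b);b=[cv2.copyMakeBorder(i,0,h-i.shape[0],0,0,0) for i in b];r=np.hstack(b);cv2.imwrite("pics/cs.png",r[:,:800]);print(r1.shape,r.shape)
E
```

```text
(440, 797, 3) (320, 800, 3)
```

View pics/ct.png

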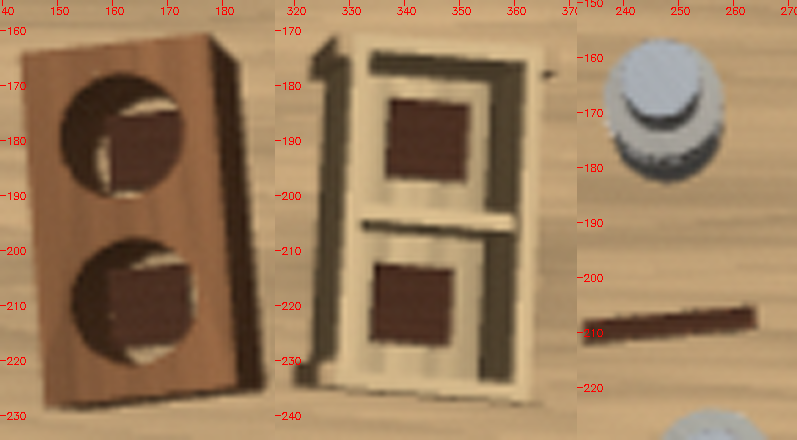

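View pics/cs.png

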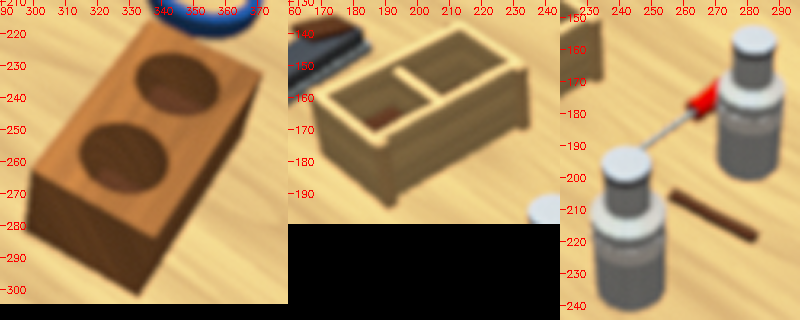

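```bash
cat > fit.py <<'E'
import numpy as np
from scipy.optimize import least_squares
from station import calibration
C={c:calibration(c) for c in("top","scene")}
def proj(c,X):
    k=C[c];p=(np.atleast_2d(X)@np.array(k["R"]).T+np.array(k["t"]).ravel())@np.array(k["mtx"]).T
    return p[:,:2]/p[:,2:]
def ray(c,uv,z):
    k=C[c];R=np.array(k["R"]);d=R.T@np.linalg.inv(k["mtx"])@[*uv,1];o=-R.T@np.array(k["t"]).ravel()
    return (o+d*(z-o[2])/d[2])
def place(p,L):
    c,s=np.cos(p[2]),np.sin(p[2]);L=np.array(L,float);return np.c_[p[0]+c*L[:,0]-s*L[:,1],p[1]+s*L[:,0]+c*L[:,1],L[:,2]]
def fit(obs,p0):
    f=lambda p:np.concatenate([(proj(c,place(p,[L]))[0]-uv) for c,L,uv in obs])
    r=least_squares(f,p0,loss="soft_l1");return r.x,r.fun.reshape(-1,2)
E
python3 - <<'E'
from fit import *
import cv2
from station import get_image
def box(hx,hy): return [(hx,hy,.075),(hx,-hy,.075),(-hx,-hy,.075),(-hx,hy,.075)]
def obs(t,s,hx,hy,bt=[],bs=[]):
    b=box(hx,hy);o=[("top",b[i],u) for i,u in enumerate(t)]+[("scene",b[i],u) for i,u in enumerate(s) if u]
    h=[(.041,0,.075),(-.041,0,.075)]
    return o+[("top",h[i],u) for i,u in enumerate(bt)]+[("scene",h[i],u) for i,u in enumerate(bs)]
# corners: far-left(+x+y), far-right, near-right, near-left
K=obs([(143.5,164.3),(177.5,160.7),(183.1,224.7),(147.7,228.7)],[(337.9,283.9),(299.8,262.6),None,(371.4,232.6)],.0875,.047,[(161.8,179.1),(163.8,209.2)],[(328.1,259.2),(344.8,235.9)])
R=obs([(330.5,172.9),(365.2,172.9),(363,237.6),(327.6,234.5)],[(187.9,174.2),(168.9,159.2),(213.6,137.6),(234.2,150.1)],.086,.046)
for n,o in(("keep",K),("ret",R)):
    for sub in(o,[q for q in o if q[0]=="top"],[q for q in o if q[0]=="scene"]):
        p0=[*ray("top",np.mean([q[2] for q in o if q[0]=="top"],0),.075)[:2],0]
        p,r=fit(sub,p0);print(n,np.round(p,4),np.round(r,1).tolist())
    p,_=fit(o,p0);print(" mouths",np.round(place(p,[(.041,0,.075),(-.041,0,.075)]),4).tolist())
# cartridge discs: bright blobs
for c,rois in(("top",[(240,155,262,174),(245,225,270,250)]),("scene",[(232,188,256,204),(270,146,292,164)])):
    im=get_image(c);
    for x0,y0,x1,y1 in rois:
        a=im[y0:y1,x0:x1].astype(int);m=((a[...,2]-a[...,0]>8)&(a.sum(2)>480)).astype(np.uint8)
        n,l,st,ce=cv2.connectedComponentsWithStats(m);i=1+np.argmax(st[1:,4]) 
        uv=ce[i]+[x0,y0];print(c,st[i].tolist(),uv.round(1),ray(c,uv,.14).round(4))
E
```

```text
keep [0.5789 0.2197 0.1368] [[-1.2, -0.2], [-0.8, -0.5], [-0.7, -0.2], [-0.5, -0.2], [-0.2, -0.3], [-1.2, -0.5], [-0.0, -1.1], [-0.9, -0.1], [-0.4, -0.1], [-0.2, -1.1], [-0.4, -1.0]]
keep [0.5785 0.2177 0.1306] [[-0.3, -0.1], [0.2, -0.2], [-0.1, 0.2], [0.1, -0.1], [-0.1, 0.1], [0.2, 0.1]]
keep [0.5801 0.2216 0.1343] [[0.1, 0.5], [-0.9, 0.2], [0.5, -0.4], [0.2, -0.3], [-0.0, -0.3]]
 mouths [[0.6196, 0.2253, 0.075], [0.5383, 0.2141, 0.075]]
ret [ 0.5626 -0.2709 -0.0385] [[-1.0, -1.4], [-1.2, 0.7], [-0.7, 0.5], [-0.5, 1.4], [-1.5, -0.5], [-1.6, -0.1], [-0.3, -2.2], [-1.3, -2.3]]
ret [ 0.5642 -0.2732 -0.0443] [[0.1, -2.0], [-0.2, 0.2], [-0.1, 0.1], [0.2, 0.7]]
ret [ 0.5634 -0.2642 -0.0443] [[-0.4, 0.6], [-0.5, 0.9], [1.1, -1.2], [0.1, -1.1]]
 mouths [[0.6036, -0.2724, 0.075], [0.5217, -0.2693, 0.075]]
top [1, 3, 13, 13, 134] [246.7 163.8] [ 0.6535 -0.0071  0.14  ]
top [5, 4, 13, 13, 143] [256.1 234.9] [ 0.4759 -0.0352  0.14  ]
scene [4, 4, 14, 9, 105] [242.3 196.1] [ 0.6555 -0.0021  0.14  ]
scene [7, 8, 12, 8, 69] [282.3 157.4] [ 0.4791 -0.0303  0.14  ]
```

```bash
python3 -m creep '[[1,0,0,0,0,0,-8.6],[1,0,0,0,0,0,-8.5],[1,-0.028,-0.0355,0,0,0,0],[1,-0.028,-0.0355,0,0,0,0],[1,-0.028,-0.0355,0,0,0,0],[1,-0.028,-0.0355,0,0,0,0],[1,-0.028,-0.0355,0,0,0,0],[1,-0.028,-0.0355,0,0,0,0],[1,-0.028,-0.0355,0,0,0,0],[1,-0.028,-0.0355,0,0,0,0],[1,-0.028,-0.0355,0,0,0,0],[1,-0.028,-0.0355,0,0,0,0],[1,-0.028,-0.0355,0,0,0,0],[1,-0.028,-0.0355,0,0,0,0],[1,-0.028,-0.0355,0,0,0,0],[1,-0.028,-0.0355,0,0,0,0],[1,-0.028,-0.0355,0,0,0,0],[1,-0.028,-0.0355,0,0,0,0],[1,0,0,0,0,0,0],[1,0,0,0,0,0,0]]' 40
cat > st.py <<'E'
from station import ctrl;import numpy as np
from scipy.spatial.transform import Rotation as Ro
o=ctrl.get_obs();M=Ro.from_rotvec(o["tool_rot"]).as_matrix()
print("t",round(o["t"],2),"p",np.round(o["tool_pos"],4),"F",np.round(o["contact_force"],2),"op",round(o["opening"],4),"q6",round(o["q"][5],2),"xax",np.round(M[:,0],3),"yax",np.round(M[:,1],3),"z",np.round(M[:,2],3))
E
python3 st.py
```

```text
t: 2.9
tool_pos: [0.6319, 0.0277, 0.2309]
tool_rot: [-0.005, -3.141, -0.001]
contact_force: [-0.0, 0.6, 0.4]
opening: 0.0852
t 2.9 p [0.6319 0.0277 0.2309] F [-0.03  0.64  0.39] op 0.0852 q6 -1.64 xax [-1.     0.003  0.001] yax [0.003 1.    0.   ] z [-0.001  0.    -1.   ]
```

```bash
python3 -m creep '[[1,-0.0226,-0.032,0,0,0,0],[1,0,0,0.03,0,0,0],[1,0,0,0.03,0,0,0],[1,0,0,0.03,0,0,0],[1,0,0,0.02,0,0,0],[1,0,0,0.0184,0,0,0],[1,0,0,0,0,0,0],[1,0,0,0,0,0,0],[0.55,0,0,0,0,0,0],[0.5,0,0,0,0,0,0],[0.45,0,0,0,0,0,0],[0.4,0,0,0,0,0,0],[0.3,0,0,0,0,0,0],[0,0,0,0,0,0,0],[0,0,0,0,0,0,0],[0,0,0,0,0,0,0],[0,0,0,0,0,0,0]]' 40; python3 st.py
```

```text
t: 4.6
tool_pos: [0.655, -0.004, 0.1041]
tool_rot: [0.002, 3.14, -0.001]
contact_force: [-1.0, -2.4, 5.9]
opening: 0.0351
t 4.6 p [ 0.655  -0.004   0.1041] F [-1.02 -2.36  5.9 ] op 0.0351 q6 -1.69 xax [-1.     0.002 -0.002] yax [ 0.002  1.    -0.001] z [ 0.002 -0.001 -1.   ]
```

```bash
python3 -m creep '[[0,0,0,-0.006,0,0,0],[0,0,0,-0.006,0,0,0],[0,0,0,-0.006,0,0,0],[0,0,0,0,0,0,0],[0,0,0,0,0,0,0],[0,0,0,0,0,0,0],[0,0,0,0,0,0,0],[0,0,0,0,0,0,0],[0,0,0,0,0,0,0],[0,0,0,0,0,0,0]]'; python3 st.py;  python3 -m creep '[[0,0,0,0,0,0,0],[0,0,0,0,0,0,0],[0,0,0,0,0,0,0]]'; python3 -m creep '[[0,0,0,0,0,0,0],[0,0,0,0,0,0,0],[0,0,0,0,0,0,0]]';python3 -m creep '[[0,0,0,0,0,0,0],[0,0,0,0,0,0,0]]'; python3 st.py
```

```text
t: 5.6
tool_pos: [0.6543, -0.0036, 0.1208]
tool_rot: [-0.002, -3.141, -0.0]
contact_force: [-0.4, -0.2, -2.9]
opening: 0.0354
t 5.6 p [ 0.6543 -0.0036  0.1208] F [-0.4  -0.25 -2.92] op 0.0354 q6 -1.69 xax [-1.     0.001  0.   ] yax [0.001 1.    0.   ] z [-0.  0. -1.]
t: 5.9
tool_pos: [0.6543, -0.0036, 0.1209]
tool_rot: [0.002, 3.142, -0.0]
contact_force: [0.3, 0.1, -2.1]
opening: 0.0349
t: 6.2
tool_pos: [0.6543, -0.0036, 0.1209]
tool_rot: [0.002, 3.142, -0.0]
contact_force: [0.1, -0.8, -2.6]
opening: 0.0353
t: 6.4
tool_pos: [0.6543, -0.0036, 0.1209]
tool_rot: [-0.002, -3.142, -0.0]
contact_force: [-1.1, 0.4, -3.1]
opening: 0.0352
t 6.4 p [ 0.6543 -0.0036  0.1209] F [-1.06  0.44 -3.11] op 0.0352 q6 -1.69 xax [-1.     0.001  0.   ] yax [0.001 1.    0.   ] z [-0.  0. -1.]
```

```bash
for i in 1 2 3 4 5 6; do python3 -m creep '[[0,0,0,0,0,0,0]]' | grep contact; done
python3 - <<'E'
from crop import *
from fit import ray
a=crops("a",[("top",232,150,40,60)],8)+crops("a",[("scene",215,140,70,110)],4.4)
h=max(i.shape[0] for i in a);cv2.imwrite("pics/l1.png",np.hstack([cv2.copyMakeBorder(i,0,h-i.shape[0],0,0,0) for i in a]))
E
```

```text
contact_force: [0.2, -0.6, -2.6]
contact_force: [0.1, -0.1, -3.2]
contact_force: [-0.5, -0.4, -3.0]
contact_force: [0.4, 0.1, -2.5]
contact_force: [0.4, 0.2, -3.0]
contact_force: [-0.2, 1.1, -2.9]
```

View pics/l1.png

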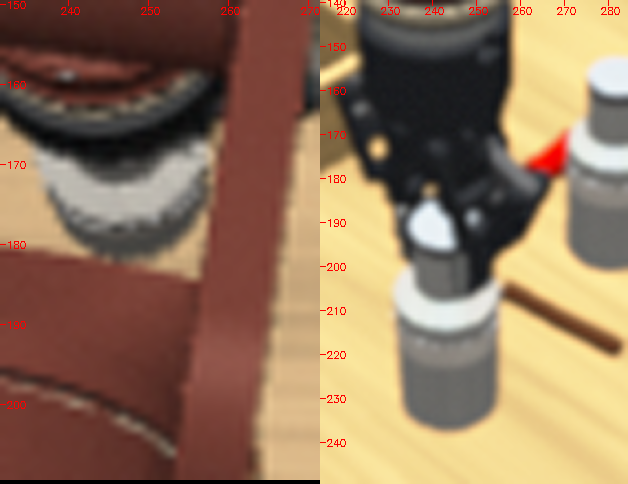

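Mean pull is about 2.85 N (≈290 g), so this one is light and goes to the crate. The picture shows it hanging clear: in the scene crop its foot is at row 236, against 241 before. I'm using the gripper centring to correct the camera bias, which puts the far cell at about (0.6045, -0.270).

```bash
python3 -m creep '[[0,0,0,-0.02,0,0,0],[0,0,0,-0.035,0,0,0],[0,0,0,-0.03,0,0,0],[0,0.004,-0.0212,0,0,0,0],[0,0.0058,-0.031,0,0,0,0],[0,0.0058,-0.031,0,0,0,0],[0,0.0058,-0.031,0,0,0,0],[0,0.0058,-0.031,0,0,0,0],[0,0.0058,-0.031,0,0,0,0],[0,0.0058,-0.031,0,0,0,0],[0,0.006,-0.031,0,0,0,0],[0,0.005,-0.028,0,0,0,0],[0,0,0,0,0,0,0],[0,0,0,0,0,0,0],[0,0,0,0,0,0,0],[0,0,0,0,0,0,0]]'; python3 st.py
python3 - <<'E'
from crop import *
a=crops("a",[("top",312,160,65,85)],5)+crops("a",[("scene",150,80,100,125)],4)
h=max(i.shape[0] for i in a);cv2.imwrite("pics/h1.png",np.hstack([cv2.copyMakeBorder(i,0,h-i.shape[0],0,0,0) for i in a]))
E
```

```text
t: 8.7
tool_pos: [0.6044, -0.2686, 0.2059]
tool_rot: [-0.0, -3.142, -0.0]
contact_force: [0.0, 0.3, -2.4]
opening: 0.035
t 8.7 p [ 0.6044 -0.2686  0.2059] F [ 0.    0.33 -2.45] op 0.035 q6 -2.1 xax [-1.  0.  0.] yax [0. 1. 0.] z [-0.  0. -1.]
```

View pics/h1.png

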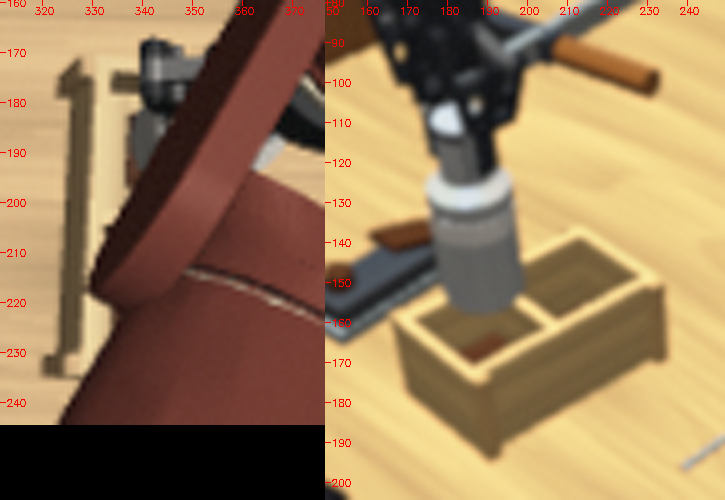

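```bash
python3 - <<'E'
from fit import *
print(proj("scene",[[.6044,-.2686,.102],[.6044,-.2686,.242],[.6044,-.2686,.075]]).round(1), ray("scene",(188.7,160.3),.075).round(4))
print("neck top seen ~", ray("scene",(181.5,109.5),.242).round(4))
E
```

```text
[[188.9 152.5]
 [182.  108.6]
 [190.1 160. ]] [ 0.6079 -0.2706  0.075 ]
neck top seen ~ [ 0.608  -0.2662  0.242 ]
```

```bash
python3 -m creep '[[0,0,-0.002,0.01,0,0,0],[0,0,0,0.015,0,0,0],[0,0,0,0.012,0,0,0],[0,0,0,0.006,0,0,0],[0,0,0,0,0,0,0]]'; python3 st.py; for i in 1 2; do python3 -m creep '[[0,0,0,0.002,0,0,0],[0,0,0,0,0,0,0]]'|egrep 'pos|force'; done
```

```text
t: 9.3
tool_pos: [0.603, -0.2711, 0.1602]
tool_rot: [-0.002, -3.138, -0.003]
contact_force: [0.1, -0.2, -2.5]
opening: 0.0352
t 9.3 p [ 0.603  -0.2711  0.1602] F [ 0.08 -0.2  -2.53] op 0.0352 q6 -2.1 xax [-1.     0.002  0.004] yax [0.002 1.    0.002] z [-0.004  0.002 -1.   ]
tool_pos: [0.6044, -0.2719, 0.1614]
contact_force: [-0.6, 0.6, -3.4]
tool_pos: [0.6042, -0.2718, 0.1592]
contact_force: [-0.1, 0.2, -1.9]
```

```bash
python3 -m creep '[[0,0,0,0.002,0,0,0],[0,0,0,0,0,0,0]]'|egrep 'pos|force'; python3 -m creep '[[0,0,0,0.002,0,0,0],[0,0,0,0,0,0,0]]'|egrep 'pos|force'
```

```text
tool_pos: [0.604, -0.2716, 0.1567]
contact_force: [-0.1, -0.3, -3.8]
tool_pos: [0.6039, -0.2716, 0.1545]
contact_force: [-1.0, 0.6, -3.1]
```

```bash
cat > ok.py <<'E'
import sys
from station import ctrl
o=ctrl.get_obs();f=o["contact_force"];print(round(o["t"],2),[round(float(v),4) for v in o["tool_pos"]],[round(float(v),1) for v in f])
sys.exit(f[2]>float(sys.argv[1]) or abs(f[0])>4 or abs(f[1])>4)
E
python3 -m creep '[[0,0,0,0.002,0,0,0],[0,0,0,0,0,0,0]]'>o && python3 ok.py -0.8 && 
python3 -m creep '[[0,0,0,0.002,0,0,0],[0,0,0,0,0,0,0]]'>o && python3 ok.py -0.8 && 
python3 -m creep '[[0,0,0,0.002,0,0,0],[0,0,0,0,0,0,0]]'>o && python3 ok.py -0.8 && 
python3 -m creep '[[0,0,0,0.002,0,0,0],[0,0,0,0,0,0,0]]'>o && python3 ok.py -0.8 && 
python3 -m creep '[[0,0,0,0.002,0,0,0],[0,0,0,0,0,0,0]]'>o && python3 ok.py -0.8 && 
python3 -m creep '[[0,0,0,0.002,0,0,0],[0,0,0,0,0,0,0]]'>o && python3 ok.py -0.8 && 
python3 -m creep '[[0,0,0,0.002,0,0,0],[0,0,0,0,0,0,0]]'>o && python3 ok.py -0.8 && 
python3 -m creep '[[0,0,0,0.002,0,0,0],[0,0,0,0,0,0,0]]'>o && python3 ok.py -0.8
```

```text
10.3 [0.604, -0.2716, 0.1525] [-0.7, 0.5, -2.8]False
```

```bash
sed -i 's/sys.exit(\(.*\))$/sys.exit(int(\1))/' ok.py
python3 -m creep '[[0,0,0,0.002,0,0,0],[0,0,0,0,0,0,0]]'>o && python3 ok.py -0.8 && 
python3 -m creep '[[0,0,0,0.002,0,0,0],[0,0,0,0,0,0,0]]'>o && python3 ok.py -0.8 && 
python3 -m creep '[[0,0,0,0.002,0,0,0],[0,0,0,0,0,0,0]]'>o && python3 ok.py -0.8 && 
python3 -m creep '[[0,0,0,0.002,0,0,0],[0,0,0,0,0,0,0]]'>o && python3 ok.py -0.8 && 
python3 -m creep '[[0,0,0,0.002,0,0,0],[0,0,0,0,0,0,0]]'>o && python3 ok.py -0.8 && 
python3 -m creep '[[0,0,0,0.002,0,0,0],[0,0,0,0,0,0,0]]'>o && python3 ok.py -0.8 && 
python3 -m creep '[[0,0,0,0.002,0,0,0],[0,0,0,0,0,0,0]]'>o && python3 ok.py -0.8 && 
python3 -m creep '[[0,0,0,0.002,0,0,0],[0,0,0,0,0,0,0]]'>o && python3 ok.py -0.8
```

```text
10.5 [0.604, -0.2716, 0.1505] [-1.2, -0.3, -3.3]
10.7 [0.6039, -0.2716, 0.1485] [-1.0, 0.4, -2.6]
10.9 [0.6043, -0.2718, 0.1471] [0.7, 0.5, -3.2]
11.1 [0.6048, -0.272, 0.147] [-2.1, 0.7, 6.3]
```

```bash
python3 -m creep '[[0,0,0,-0.001,0,0,0],[0,0,0,0,0,0,0]]'>o; python3 st.py;  python3 -m creep '[[0.45,0,0,0,0,0,0],[0.5,0,0,0,0,0,0],[0.6,0,0,0,0,0,0],[0.8,0,0,0,0,0,0],[1,0,0,0,0,0,0],[1,0,0,0,0,0,0],[1,0,0,0,0,0,0],[1,0,0,0,0,0,0]]'; python3 st.py
```

```text
t 11.3 p [ 0.6046 -0.2719  0.147 ] F [-0.83 -0.35  4.01] op 0.0351 q6 -2.1 xax [-1.     0.001 -0.001] yax [ 0.001  1.    -0.001] z [ 0.001 -0.001 -1.   ]
t: 12.1
tool_pos: [0.6041, -0.2717, 0.1459]
tool_rot: [-0.002, -3.142, 0.0]
contact_force: [-0.4, 0.2, 0.5]
opening: 0.0854
t 12.1 p [ 0.6041 -0.2717  0.1459] F [-0.42  0.24  0.53] op 0.0854 q6 -2.1 xax [-1.     0.001  0.   ] yax [ 0.001  1.    -0.   ] z [-0. -0. -1.]
```

```bash
python3 -m creep '[[1,0,0,-0.015,0,0,0],[1,0,0,-0.035,0,0,0],[1,0,0,-0.035,0,0,0],[1,0,0,0,0,0,0],[1,0.0158,0.03,0,0,0,0],[1,0.0158,0.03,0,0,0,0],[1,0.0158,0.03,0,0,0,0],[1,0.0158,0.03,0,0,0,0],[1,0.0158,0.03,0,0,0,0],[1,0.0158,0.03,0,0,0,0],[1,0.0158,0.03,0,0,0,0],[1,0.0158,0.03,0,0,0,0],[1,0,0,0,0,0,0],[1,0,0,0,0,0,0]]'>o; python3 st.py
python3 - <<'E'
from crop import *
a=crops("a",[("scene",150,80,150,135)],4.5)
cv2.imwrite("pics/p1.png",a[0])
E
```

```text
t 13.5 p [ 0.4782 -0.0313  0.2317] F [0.2  0.8  0.22] op 0.0859 q6 -1.79 xax [-1.     0.    -0.002] yax [ 0.     1.    -0.001] z [ 0.002 -0.001 -1.   ]
```

View pics/p1.png

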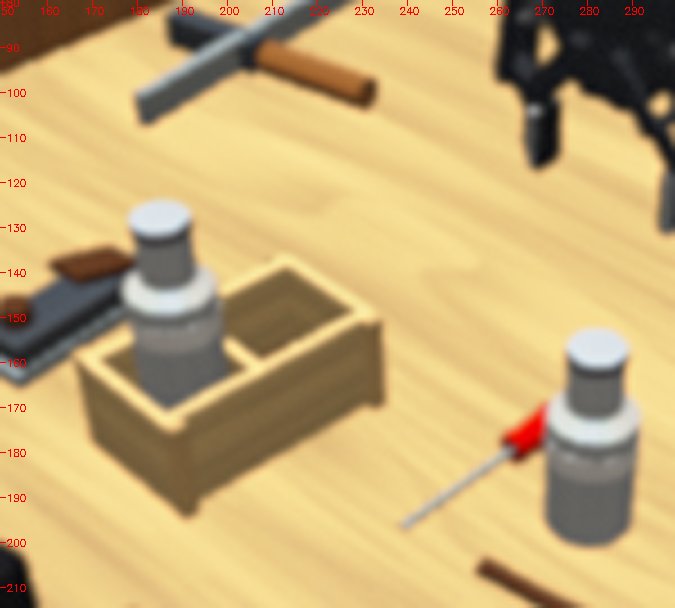

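Cartridge A stands upright in the far cell, with its neck top at about (185,128). B is untouched, with its neck top at (282,157). Now I'll grasp B.

```bash
python3 -m creep '[[1,0.0005,0,0.03,0,0,0],[1,0,0,0.03,0,0,0],[1,0,0,0.03,0,0,0],[1,0,0,0.02,0,0,0],[1,0,0,0.018,0,0,0],[1,0,0,0,0,0,0],[1,0,0,0,0,0,0],[0.55,0,0,0,0,0,0],[0.5,0,0,0,0,0,0],[0.45,0,0,0,0,0,0],[0.4,0,0,0,0,0,0],[0.3,0,0,0,0,0,0],[0,0,0,0,0,0,0],[0,0,0,0,0,0,0],[0,0,0,0,0,0,0],[0,0,0,0,0,0,0]]' 40 >o; python3 st.py
python3 -m creep '[[0,0,0,-0.006,0,0,0],[0,0,0,-0.006,0,0,0],[0,0,0,-0.006,0,0,0],[0,0,0,0,0,0,0],[0,0,0,0,0,0,0],[0,0,0,0,0,0,0]]' >o; python3 st.py
python3 -m creep '[[0,0,0,0,0,0,0],[0,0,0,0,0,0,0]]' |grep force
python3 -m creep '[[0,0,0,0,0,0,0],[0,0,0,0,0,0,0]]' |grep force
python3 -m creep '[[0,0,0,0,0,0,0],[0,0,0,0,0,0,0]]' |grep force
python3 -m creep '[[0,0,0,0,0,0,0],[0,0,0,0,0,0,0]]' |grep force
python3 -m creep '[[0,0,0,0,0,0,0],[0,0,0,0,0,0,0]]' |grep force
python3 -m creep '[[0,0,0,0,0,0,0],[0,0,0,0,0,0,0]]' |grep force
python3 -m creep '[[0,0,0,0,0,0,0],[0,0,0,0,0,0,0]]' |grep force; python3 st.py
```

```text
t 15.15 p [ 0.4783 -0.032   0.1039] F [ 0.11 -2.45  5.27] op 0.0352 q6 -1.79 xax [-1.     0.001 -0.002] yax [ 0.001  1.    -0.001] z [ 0.002 -0.001 -1.   ]
t 15.75 p [ 0.4773 -0.0314  0.1205] F [-0.06  0.2  -3.26] op 0.035 q6 -1.79 xax [-1.     0.001  0.001] yax [0.001 1.    0.   ] z [-0.001  0.    -1.   ]
contact_force: [0.1, 0.7, -3.5]
contact_force: [-0.2, 1.0, -2.5]
contact_force: [0.4, 0.1, -3.1]
contact_force: [0.5, 0.3, -3.3]
contact_force: [-0.3, 0.2, -2.6]
contact_force: [-0.1, -0.2, -3.1]
contact_force: [-0.6, 0.3, -2.8]
t 17.15 p [ 0.4776 -0.0315  0.1209] F [-0.57  0.29 -2.77] op 0.0354 q6 -1.79 xax [-1.     0.001  0.   ] yax [0.001 1.    0.   ] z [-0.  0. -1.]
```

Mean pull is about 3.0 N (about 305–335 g with the small zero offset), so B is also light. It goes to the near cell at about (0.5226, -0.268).

```bash
python3 -m creep '[[0,0,0,-0.02,0,0,0],[0,0,0,-0.035,0,0,0],[0,0,0,-0.03,0,0,0],[0,-0.0056,-0.02,0,0,0,0],[0,-0.0056,-0.0306,0,0,0,0],[0,-0.0056,-0.0306,0,0,0,0],[0,-0.0056,-0.0306,0,0,0,0],[0,-0.0056,-0.0306,0,0,0,0],[0,-0.0056,-0.0306,0,0,0,0],[0,-0.0056,-0.0306,0,0,0,0],[0,-0.0056,-0.0306,0,0,0,0],[0,0,0,0,0,0,0],[0,0,0,0,0,0,0],[0,0,0,0,0,0,0],[0,0,0,0,0,0,0]]' >o; python3 st.py
python3 - <<'E'
from crop import *
from fit import proj
a=crops("a",[("scene",150,80,110,125)],4.8)
cv2.imwrite("pics/h2.png",a[0])
E
```

```text
t 18.65 p [ 0.522  -0.2648  0.2058] F [ 0.24 -0.42 -3.57] op 0.0351 q6 -2.17 xax [-1.  0.  0.] yax [0. 1. 0.] z [-0.  0. -1.]
```

View pics/h2.png

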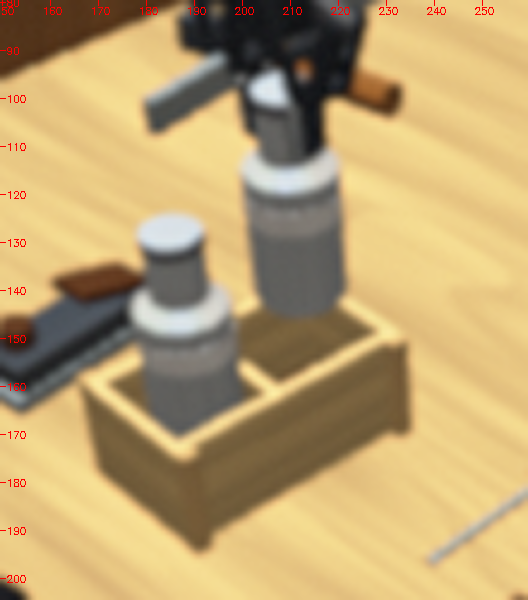

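B hangs over the near cell with its foot at about (211,143). It needs 3 mm more towards -y, then it can go down.

```bash
python3 -m creep '[[0,0,-0.0035,0.01,0,0,0],[0,0,0,0.015,0,0,0],[0,0,0,0.012,0,0,0],[0,0,0,0.006,0,0,0],[0,0,0,0,0,0,0],[0,0,0,0,0,0,0]]'>o; python3 ok.py -0.8 && 
python3 -m creep '[[0,0,0,0.002,0,0,0],[0,0,0,0,0,0,0]]'>o && python3 ok.py -0.8 && 
python3 -m creep '[[0,0,0,0.002,0,0,0],[0,0,0,0,0,0,0]]'>o && python3 ok.py -0.8 && 
python3 -m creep '[[0,0,0,0.002,0,0,0],[0,0,0,0,0,0,0]]'>o && python3 ok.py -0.8 && 
python3 -m creep '[[0,0,0,0.002,0,0,0],[0,0,0,0,0,0,0]]'>o && python3 ok.py -0.8 && 
python3 -m creep '[[0,0,0,0.002,0,0,0],[0,0,0,0,0,0,0]]'>o && python3 ok.py -0.8 && 
python3 -m creep '[[0,0,0,0.002,0,0,0],[0,0,0,0,0,0,0]]'>o && python3 ok.py -0.8 && 
python3 -m creep '[[0,0,0,0.002,0,0,0],[0,0,0,0,0,0,0]]'>o && python3 ok.py -0.8 && 
python3 -m creep '[[0,0,0,0.002,0,0,0],[0,0,0,0,0,0,0]]'>o && python3 ok.py -0.8 &&
python3 -m creep '[[0,0,0,0.002,0,0,0],[0,0,0,0,0,0,0]]'>o && python3 ok.py -0.8 && 
python3 -m creep '[[0,0,0,0.002,0,0,0],[0,0,0,0,0,0,0]]'>o && python3 ok.py -0.8 && 
python3 -m creep '[[0,0,0,0.002,0,0,0],[0,0,0,0,0,0,0]]'>o && python3 ok.py -0.8
```

```text
19.3 [0.522, -0.2693, 0.1627] [-0.0, -0.8, -3.1]
19.5 [0.5223, -0.2694, 0.1614] [-0.2, -0.3, -3.7]
19.7 [0.522, -0.2693, 0.1588] [-0.1, 0.5, -2.4]
19.9 [0.5218, -0.2692, 0.1565] [-0.3, 0.2, -3.0]
20.1 [0.5219, -0.2692, 0.1545] [-0.1, 0.2, -2.7]
20.3 [0.5219, -0.2692, 0.1525] [0.1, -0.1, -3.4]
20.5 [0.5218, -0.2692, 0.1506] [1.3, 0.2, -3.5]
20.7 [0.5219, -0.2692, 0.1486] [-0.2, -0.0, -4.1]
20.9 [0.5218, -0.2692, 0.1465] [0.2, 0.4, -3.2]
21.1 [0.5219, -0.2691, 0.1445] [-0.4, -0.2, -2.9]
21.3 [0.5218, -0.2692, 0.1425] [-0.1, 0.5, -2.8]
21.5 [0.5218, -0.2691, 0.1405] [-0.6, -0.2, -3.7]
```

```bash

python3 -m creep '[[0,0,0,0.002,0,0,0],[0,0,0,0,0,0,0]]'>o && python3 ok.py -0.8 && 
python3 -m creep '[[0,0,0,0.002,0,0,0],[0,0,0,0,0,0,0]]'>o && python3 ok.py -0.8 && 
python3 -m creep '[[0,0,0,0.002,0,0,0],[0,0,0,0,0,0,0]]'>o && python3 ok.py -0.8 && 
python3 -m creep '[[0,0,0,0.002,0,0,0],[0,0,0,0,0,0,0]]'>o && python3 ok.py -0.8 && 
python3 -m creep '[[0,0,0,0.002,0,0,0],[0,0,0,0,0,0,0]]'>o && python3 ok.py -0.8 && 
python3 -m creep '[[0,0,0,0.002,0,0,0],[0,0,0,0,0,0,0]]'>o && python3 ok.py -0.8 && 
python3 -m creep '[[0,0,0,0.002,0,0,0],[0,0,0,0,0,0,0]]'>o && python3 ok.py -0.8 && 
python3 -m creep '[[0,0,0,0.002,0,0,0],[0,0,0,0,0,0,0]]'>o && python3 ok.py -0.8 &&
python3 -m creep '[[0,0,0,0.002,0,0,0],[0,0,0,0,0,0,0]]'>o && python3 ok.py -0.8 && 
python3 -m creep '[[0,0,0,0.002,0,0,0],[0,0,0,0,0,0,0]]'>o && python3 ok.py -0.8 && 
python3 -m creep '[[0,0,0,0.002,0,0,0],[0,0,0,0,0,0,0]]'>o && python3 ok.py -0.8
```

```text
21.7 [0.5219, -0.2692, 0.1386] [0.0, 0.2, -2.8]
21.9 [0.5219, -0.2692, 0.1366] [-1.2, -0.7, -2.9]
22.1 [0.5218, -0.2692, 0.1345] [-0.4, 0.6, -3.4]
22.3 [0.5218, -0.2692, 0.1325] [-0.2, 0.1, -2.8]
22.5 [0.5218, -0.2692, 0.1305] [-0.2, -0.1, -2.8]
22.7 [0.5223, -0.2695, 0.1294] [0.0, -0.1, -1.2]
22.9 [0.5229, -0.2697, 0.1292] [-3.0, 1.7, 6.1]
```

```bash
python3 -m creep '[[0,0,0,-0.001,0,0,0],[0,0,0,0,0,0,0]]'>o; python3 st.py;  python3 -m creep '[[0.45,0,0,0,0,0,0],[0.5,0,0,0,0,0,0],[0.6,0,0,0,0,0,0],[0.8,0,0,0,0,0,0],[1,0,0,0,0,0,0],[1,0,0,0,0,0,0],[1,0,0,0,0,0,0],[1,0,0,0,0,0,0]]'>o; python3 st.py;  python3 -m creep '[[1,0,0,-0.015,0,0,0],[1,0,0,-0.035,0,0,0],[1,0,0,-0.035,0,0,0],[1,0,0,-0.035,0,0,0],[1,0,0,0,0,0,0],[1,0,0.04,0,0,0,0],[1,0,0.04,0,0,0,0],[1,0,0.04,0,0,0,0],[1,0,0.04,0,0,0,0],[1,0,0.04,0,0,0,0],[1,0,0.04,0,0,0,0],[1,0,0.03,0,0,0,0],[1,0,0,0,0,0,0],[1,0,0,0,0,0,0]]'>o; python3 st.py
python3 - <<'E'
from station import get_image
import cv2,numpy as np
f=lambda c:cv2.resize(get_image(c)[:,:,::-1],(400,300),interpolation=cv2.INTER_AREA)
from crop import crops
b=crops("x",[("scene",150,80,130,125)],2.4)[0]
b=cv2.resize(b,(400,300))
t=crops("x",[("top",300,150,90,100)],3)[0];t=cv2.resize(t,(400,300))
cv2.imwrite("pics/fin.png",np.vstack([np.hstack([f("top"),f("scene")]),np.hstack([t,b])]))
E
```

```text
t 23.1 p [ 0.5227 -0.2696  0.1293] F [-1.15  0.89  6.04] op 0.0352 q6 -2.17 xax [-1.     0.001 -0.002] yax [ 0.001  1.    -0.001] z [ 0.002 -0.001 -1.   ]
t 23.9 p [ 0.522  -0.2693  0.1279] F [-0.07  0.04  0.8 ] op 0.0854 q6 -2.17 xax [-1.     0.001  0.   ] yax [ 0.001  1.    -0.   ] z [-0. -0. -1.]
t 25.3 p [0.5223 0.001  0.2482] F [ 0.82  0.18 -0.69] op 0.0853 q6 -1.71 xax [-1. -0. -0.] yax [-0.     1.    -0.001] z [ 0.    -0.001 -1.   ]
```

View pics/fin.png

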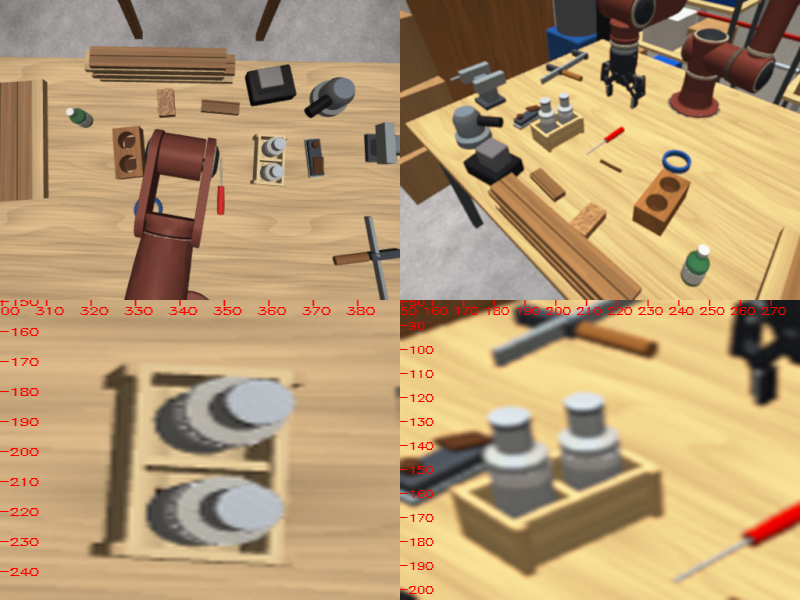

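Both cartridges stand upright in their cells, with neck tops at about (357,183) and (354,219) in the top view. Everything else is where it was and the arm is clear, so I'm handing in.

```bash
python3 -c "from station import finish_job;print(finish_job())"
```

```text
the job is handed in; nothing more can be done
None
```

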